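Put the cordless mouse away and close the case

TASK

Put the black mouse with the orange lights away: set it down (do not drop it) flat on its base, centred in the glowing outline on the floor of the open case and lying lengthwise along it. Then lower the case's hinged clear lid gently (the red bar is its handle) until it is fully closed, never letting it fall shut. Leave the white mouse, the keyboard and the drink can where they are.

Things in the scene. Friction and masses are not known exactly. Their poses are not given: they have to be found in the camera images.
- mouse: the mouse to put away: black cordless mouse with orange wheel, orange stripes along its sides and an orange diamond on its back, 110 mm long (its x axis points to the nose with the wheel), 56 mm wide (y) with upright sides up to 30 mm, 39 mm high, 0.1 kg or so. Origin: centre of its underside. It stands on the mat.
- other_mouse: bystander: a mouse of the same shape, white with blue lights. Origin: centre of its underside. The two mice may lie in either order on the mat.
- case: open-topped black box fixed to the desk, 160 mm deep (x), 220 wide (y), 60 high, walls and floor 5 mm. Origin: centre of its underside; x points from its front (red light strip) to the far, hinged side. On its floor: a glowing cyan outline, 88 mm (x) by 148 mm (y) inside, and at y = -83 mm a fixed receiver block, 60 x 30 mm, 24 mm high.
- case_pad (a point): centre of the glowing cyan outline, on the case's floor, 6 mm above the desk and 24 mm to +y of the case's centre; the mouse lies with its length along the case's y, nose either way. Same axes as the case.
- lid (a joint): angle (rad) of the case's clear lid with grey frame (160 x 220 mm, 6 mm thick, about 0.3 kg): 0 = fully closed on the case's rim, 1.57 = upright, 1.75 = open stop. It starts standing open; light hinge friction holds it only above about 1.4 rad, below that it falls shut unless held.
- lid_bar (a point): middle of the lid's red grab bar: round, 12 mm thick, 100 mm clear length along the case's y, 40 mm out from the lid's free edge in the lid's plane, between two side arms (34 mm gap to the lid's edge), 200 mm from the hinge axis. It is on top when the lid is open; closed, it sticks out in front of the case 63 mm above the desk.
- lid_hinge (a point): middle of the lid's hinge axis, which runs along the case's y, above the case's far wall, 63 mm above the desk.
- keyboard: bystander: compact keyboard 110 x 300 mm, 32 mm high, red rim light. Origin: centre of its underside.
- can: bystander: standing red drink can, 58 mm across, 150 mm high. Origin: centre of its underside.
Mind the look-alikes: they are no part of the job. There is more than one size of the mouse; the one meant has the size given above.

How it is judged:
By the outcome, as a careful person would: the job done as asked, in the order asked, and still so for the second after the job is handed in, with the robot touching nothing.
It also fails if it takes over 61 s, if anything falls off the work surface, if the arm or the gripper's body presses on something with over 40 N, if the wrist force passes 120 N, or if a joint passes its speed limit or range.

ROBOT

A 6-joint arm with a two-finger parallel gripper is mounted at the origin on the work surface. World frame = base frame: x ahead of the robot, y to its left, z up, the work surface at z = 0. Lengths are in m, angles in degrees, forces in N, time in s.
With the tool pointing down it reaches from about 0.375 to 0.9 m from the base axis. Payload 3.1 kg.
Tool frame: the origin (TCP) lies between the finger pads; the fingertips stand 11 mm ahead of it and the grasp point (between the pads) lies 8 mm behind it; z points along the fingers, y is the line along which they close (so a half turn about z gives the same grasp; the last joint's range is limited). The gripper opens to 87 mm and grips with 3 to 60 N. Pads are 19 mm wide; open, the fingers measure 117 mm over their backs; the gripper's body (75 mm by 190 mm) begins 51 mm behind the grasp point.
Start: joints at [56.809, 30.224, 82.088, -0, 67.689, -10.227], TCP at [0.244, 0.575, 0.234] pointing down, gripper open.
Joint ranges: [-176.69, 176.69], [-43.24, 126.21], [12.49, 139.97], [-82, 262], [0, 151.66], [-163.58, 163.58]. Speed limits (degrees/s): [159.86, 159.86, 180, 180, 180, 180].

INTERFACE

Orientations are given as a 3x3 rotation matrix whose columns are the frame's x, y, z axes.
In Python, from rig import bot, viewer, workorder, models gives the robot as it stands.
- The arm moves only by the shell command python3 -m jog 'ROWS'. ROWS is JSON, a list of rows, each a list of 7 numbers: the opening, from 0 (shut) to 1 (fully open), then the shift along the tool's x, y, z in m, then the turn, a rotation vector about the tool's x, y, z in degrees. In form: [[claw, x, y, z, ax, ay, az], ...]. A call has 1 to 20 rows; each row is the pose to reach, as a shift and turn from the pose commanded when the call began, along the tool's axes at that moment; what a row does not reach only later rows make up. A row lasts 1/8 s, in which the tool goes at most 62.5 mm and 10.7 degrees, less where a joint would pass 70% of its speed; a pose out of reach is approached as far as the arm can. A call with a gripper value outside its range is refused whole. The fingers move at their own pace and stop on an object; the grip force is fixed at half the most. Time passes only in rows, so rows that repeat a pose let the fingers close. It gives the time, the measured TCP pose, the force, the opening and the grip force at its end, in the units of the state.
- bot.read_state(): the state, without advancing time (a new reading comes with each control period).
- viewer.capture(name): name is "scene" or "top" or "wrist"; returns (picture, depth): 480x640x3 uint8, blue, green, red; 480x640 float32, m along the optical axis (not along the pixel's ray), 0 where there is no reading.
- viewer.camera_info(name): a dict with "fx", "fy", "cx", "cy" (pixels), "world_to_cam" (4x4, takes a point from world to camera coordinates). Camera axes: x right, y down, z forward; pixel columns grow to the right and rows downward; lengths in m; the calibration is good to about 2 mm. The wrist camera is an equidistant fisheye: a pixel r from the principal point sees the ray r / f radians off the axis. A picture is of the moment at which its call begins: read the wrist's pose just before it. camera_info takes no time and is no camera call; for the wrist camera it gives the pose at the moment of the call.
- workorder.hand_in(): hands the job in; it is judged then, once.
Trained networks look in the newest picture that a camera, given by its name, has taken for a name from the list of things; names that differ only in an ending like _2 or _b are one class to them, and where a whole thing is asked for, a point or a joint stands for the part that bears it (a point fixed in the world has none). Each returns a list of dicts, best first, with "p" (0 to 1); they miss things now and then, are a little off and sometimes report something else, mostly with a low value. They report only what shows in the picture. A call takes as long as a camera call. They do not tell look-alikes from the thing itself.
- models.outline_of(camera, thing): "mask" (480x640 bool, what is visible of it).
- models.tip_of(camera, thing): "xyz" ([x, y, z] in m, in world coordinates, good to about 4 mm: a listed point, or the origin of a listed thing).
The state is a dict: "time_s": time; "joint_positions": joint angles; "qvel": joint speeds; "tau": joint torques, N m; "position": TCP position; "tcp_rot": TCP orientation; "force": force on the tool from outside, world axes, zero at the start; "moment": the same for the moment, N m; "opening": opening from 0.0 (shut) to 1.0 (fully open); "grasp_force": force on a finger pad.
Only numpy, scipy, OpenCV 4.12 (cv2) and the standard library are available. Lean on these libraries where they do the work, as an engineer would, in place of code of your own. Each camera call takes 0.05 s, during which the arm holds its last target. There are 200 camera calls.

## Working session

There is one attempt and no reset: what is moved stays moved. The work goes in short steps, Python scripts to look and compute and a shell command to move; the robot and the scene stay as the last step left them, time stands still between calls to the robot, and variables do not carry over. Pictures are saved under pics/ and viewed, at most 10 in all, crops included, and the job is handed in when it is done.

```bash
ls; mkdir -p pics; python3 - <<'E'
from rig import bot, viewer, workorder, models
import cv2, numpy as np
s=bot.read_state(); print(s['time_s'],s['position'],np.round(s['tcp_rot'],3).tolist(),s['opening'])
ims=[]
for c in ['scene','top']:
    im,d=viewer.capture(c); ims.append(im)
    i=viewer.camera_info(c); print(c,i['fx'],np.round(np.linalg.inv(i['world_to_cam'])[:3],3).tolist())
    for t in ['mouse','other_mouse','case','case_pad','lid_bar','lid_hinge','keyboard','can']:
        print(t,[(np.round(r['xyz'],3).tolist(),round(r['p'],2)) for r in models.tip_of(c,t)][:4])
cv2.imwrite('pics/a.png',cv2.resize(np.vstack(ims),None,fx=0.625,fy=0.625))
E
```

```text
pics
0.0 [0.2434335  0.57487234 0.2325835 ] [[-0.921, 0.39, -0.001], [0.39, 0.921, -0.002], [0.0, -0.002, -1.0]] 1.004057587468971
scene 594.059172815773 [[-0.73, 0.584, -0.354, 1.15], [0.683, 0.629, -0.371, 0.591], [0.006, -0.513, -0.858, 1.564]]
mouse [([0.506, -0.366, 0.001], 0.98), ([0.36, -0.579, 0.001], 0.97), ([0.514, -0.545, 0.004], 0.69)]
other_mouse [([0.496, -0.198, 0.002], 0.61)]
case [([0.566, 0.174, -0.001], 0.6)]
case_pad [([0.568, 0.193, 0.01], 0.64), ([0.506, -0.367, 0.002], 0.57)]
lid_bar [([0.656, 0.169, 0.263], 0.83)]
lid_hinge [([0.648, 0.165, 0.062], 0.9)]
keyboard [([0.728, -0.288, 0.001], 0.6), ([0.646, 0.163, 0.062], 0.48)]
can [([0.542, 0.4, -0.0], 0.64)]
top 576.6770125744908 [[0.026, -0.999, 0.043, 0.46], [-1.0, -0.026, 0.002, -0.058], [-0.001, -0.043, -0.999, 1.633]]
mouse [([0.512, -0.549, -0.001], 0.93), ([0.36, -0.577, 0.002], 0.82), ([0.51, -0.369, 0.001], 0.68)]
other_mouse [([0.491, -0.198, 0.002], 0.67), ([0.648, 0.168, 0.065], 0.66)]
case [([0.57, 0.173, -0.0], 0.84)]
case_pad [([0.568, 0.197, 0.007], 0.83)]
lid_bar [([0.658, 0.165, 0.265], 0.8)]
lid_hinge [([0.645, 0.165, 0.064], 0.93)]
keyboard [([0.727, -0.286, 0.002], 0.84)]
can [([0.493, -0.199, 0.0], 0.31)]
```

View pics/a.png

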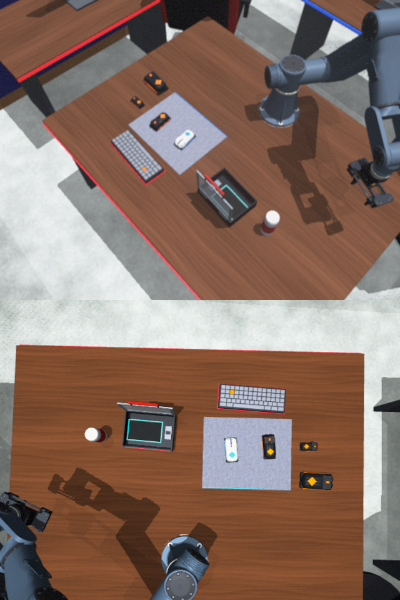

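Three black candidates show in the top view (lower half): one on the mat at (268,446), a small one at (309,446) and a large one at (316,481). The one on the mat should be the 110 mm mouse. I'll check the sizes and an enlarged crop.

```bash
cat > h.py <<'E'
from rig import bot, viewer, workorder, models
import cv2, numpy as np
def to_plane(c,uv,z,i=None):
    i=i or viewer.camera_info(c); uv=np.atleast_2d(uv).astype(float)
    T=np.linalg.inv(i['world_to_cam'])
    if c=='wrist':
        p=(uv-[i['cx'],i['cy']])/[i['fx'],i['fy']]; r=np.linalg.norm(p,axis=1,keepdims=True)+1e-9
        d=np.hstack([p/r*np.sin(r),np.cos(r)])
    else: d=np.hstack([(uv-[i['cx'],i['cy']])/[i['fx'],i['fy']],np.ones((len(uv),1))])
    d=d@T[:3,:3].T; o=T[:3,3]
    return o+d*((z-o[2])/d[:,2])[:,None]
def rect(P):
    (c,s,a)=cv2.minAreaRect(P[:,:2].astype(np.float32)); 
    if s[0]<s[1]: s=s[::-1]; a+=90
    return np.round(c,4),np.round(s,4),round((a+90)%180-90,1)
E
python3 - <<'E'
from h import *
crops=[]
for c in ['scene','top']:
    im,d=viewer.capture(c)
    for r in models.outline_of(c,'mouse'):
        v,u=np.nonzero(r['mask']); print(c,'mouse px',u.mean().round(),v.mean().round(),round(r['p'],2),len(u),rect(to_plane(c,np.c_[u,v],0.03)))
        if len(u)>0:
            i=viewer.camera_info(c); z=d[v,u]; ok=z>0
            T=np.linalg.inv(i['world_to_cam']); X=np.c_[(u-i['cx'])/i['fx']*z,(v-i['cy'])/i['fy']*z,z][ok]@T[:3,:3].T+T[:3,3]
            print('   z pct',np.percentile(X[:,2],[5,50,95]).round(3),rect(X[X[:,2]>.015]))
    hsv=cv2.cvtColor(im,cv2.COLOR_BGR2HSV)
    m=cv2.inRange(hsv,(80,90,90),(100,255,255))
    P=None
    v,u=np.nonzero(m); P=to_plane(c,np.c_[u,v],0.006); k=(abs(P[:,0]-.568)<.09)&(abs(P[:,1]-.195)<.11); print('pad',k.sum(),rect(P[k]))
    m=cv2.inRange(hsv,(0,150,90),(8,255,255))|cv2.inRange(hsv,(172,150,90),(180,255,255))
    v,u=np.nonzero(m); P=to_plane(c,np.c_[u,v],0.264); k=(abs(P[:,0]-.657)<.04)&(abs(P[:,1]-.165)<.09); print('bar',k.sum(),rect(P[k]) if k.sum() else '')
    if c=='top': crops=[im[180:330,380:560],im[140:260,160:320]]
cv2.imwrite('pics/b.png',np.vstack([cv2.resize(crops[0],(400,333),interpolation=2),cv2.resize(crops[1],(400,260),interpolation=2)]))
E
```

```text
scene mouse px 254.0 194.0 0.81 649 (array([ 0.5198, -0.3594]), array([0.1221, 0.0751]), 4.9)
   z pct [0.    0.032 0.043] (array([ 0.5145, -0.3614]), array([0.1145, 0.061 ]), 2.3)
scene mouse px 220.0 163.0 0.79 248 (array([ 0.5234, -0.5321]), array([0.0834, 0.0424]), 88.1)
   z pct [0.006 0.024 0.033] (array([ 0.5175, -0.5394]), array([0.0758, 0.0408]), -85.6)
scene mouse px 249.0 132.0 0.73 767 (array([ 0.3655, -0.5723]), array([0.1595, 0.0794]), 86.6)
   z pct [0.015 0.044 0.055] (array([ 0.3649, -0.5702]), array([0.1408, 0.0759]), 86.9)
pad 175 (array([0.5661, 0.1891]), array([0.1479, 0.0974]), 85.8)
bar 171 (array([0.6546, 0.1651]), array([0.1148, 0.0116]), 86.9)
top mouse px 430.0 234.0 0.97 832 (array([ 0.5107, -0.3633]), array([0.1088, 0.0613]), 4.0)
   z pct [0.006 0.034 0.043] (array([ 0.5118, -0.3673]), array([0.1083, 0.0555]), 6.0)
top mouse px 493.0 234.0 0.93 400 (array([ 0.5163, -0.5418]), array([0.0782, 0.0389]), -88.5)
   z pct [0.009 0.024 0.032] (array([ 0.5181, -0.5475]), array([0.0753, 0.0367]), -88.5)
top mouse px 506.0 289.0 0.72 1375 (array([ 0.3644, -0.5766]), array([0.1463, 0.0728]), 87.9)
   z pct [0.015 0.045 0.054] (array([ 0.3635, -0.5797]), array([0.1424, 0.0732]), 87.9)
top mouse px 370.0 239.0 0.38 734 (array([ 0.4929, -0.1963]), array([0.1097, 0.0547]), 8.1)
   z pct [0.017 0.035 0.043] (array([ 0.4934, -0.197 ]), array([0.1091, 0.0535]), 6.4)
pad 420 (array([0.5686, 0.1943]), array([0.1594, 0.0987]), 86.4)
bar 236 (array([0.6559, 0.1644]), array([0.1134, 0.0121]), 86.6)
```

View pics/b.png

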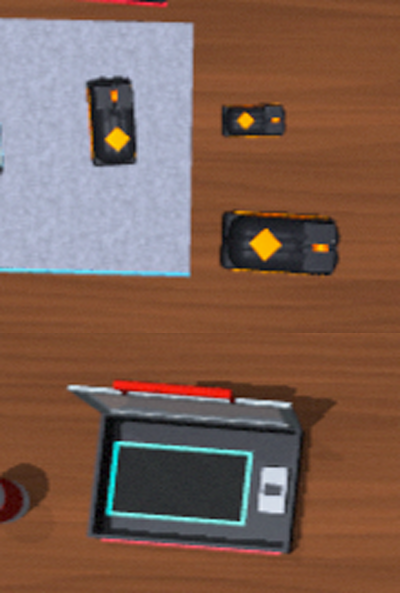

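The mat mouse at crop (113,120) measures about 109 x 56 mm. The others measure about 76 mm and 142 mm, so this is the one meant, nose to +x with yaw about +5°. Next question: which way does the gripper's 190 mm body run? If it runs along tool y, it could hit the open lid.

```bash
python3 - <<'E'
from h import *
s=bot.read_state(); R=np.array(s['tcp_rot']);p=np.array(s['position'])
ims=[]
for c in ['scene','top','wrist']:
    im,d=viewer.capture(c); i=viewer.camera_info(c)
    if c=='wrist': ims.append(cv2.resize(im,(400,300))); print(np.round(R.T@(np.linalg.inv(i['world_to_cam'])[:3,3]-p),3));continue
    v,u=np.nonzero(d>0); z=d[v,u];T=np.linalg.inv(i['world_to_cam'])
    X=np.c_[(u-i['cx'])/i['fx']*z,(v-i['cy'])/i['fy']*z,z]@T[:3,:3].T+T[:3,3]
    L=(X-p)@R
    for a in range(-140,20,20):
        k=(L[:,2]*1000>a)&(L[:,2]*1000<a+20)&(np.hypot(L[:,0],L[:,1])<.14)
        if k.sum()>5: print(c,a,k.sum(),L[k,:2].min(0).round(3),L[k,:2].max(0).round(3))
    q=(i['world_to_cam']@np.r_[p,1])[:3]; uu=int(q[0]/q[2]*i['fx']+i['cx']);vv=int(q[1]/q[2]*i['fy']+i['cy']);print(uu,vv)
    u0=min(max(uu-75,0),490);v0=min(max(vv-75,0),368)
    ims.append(cv2.resize(im[v0:v0+112,u0:u0+150],(400,300),interpolation=2))
cv2.imwrite('pics/c.png',np.vstack([np.hstack(ims[:2]),np.hstack([ims[2],ims[2]*0])]))
E
```

```text
scene -140 62 [-0.025 -0.05 ] [0.    0.017]
scene -120 1069 [-0.039 -0.096] [0.039 0.096]
scene -100 623 [-0.041 -0.094] [0.039 0.095]
scene -80 278 [-0.04  -0.088] [0.028 0.087]
scene -60 18 [-0.033 -0.081] [ 0.006 -0.043]
scene -40 25 [-0.012 -0.059] [0.007 0.053]
scene -20 55 [-0.013 -0.053] [0.007 0.054]
scene 0 29 [-0.014 -0.053] [0.014 0.052]
576 307
top -140 76 [-0.024 -0.054] [ 0.021 -0.033]
top -120 769 [-0.039 -0.099] [0.036 0.092]
top -100 585 [-0.04  -0.098] [0.037 0.093]
top -80 277 [-0.04  -0.091] [0.038 0.085]
top -60 11 [-0.036 -0.089] [0.035 0.053]
top -40 18 [-0.013  0.041] [-0.004  0.054]
top -20 9 [-0.011  0.039] [0.001 0.049]
top 0 8 [-0.011  0.041] [0.006 0.048]
54 332
[ 0.077 -0.001 -0.151]
```

View pics/c.png

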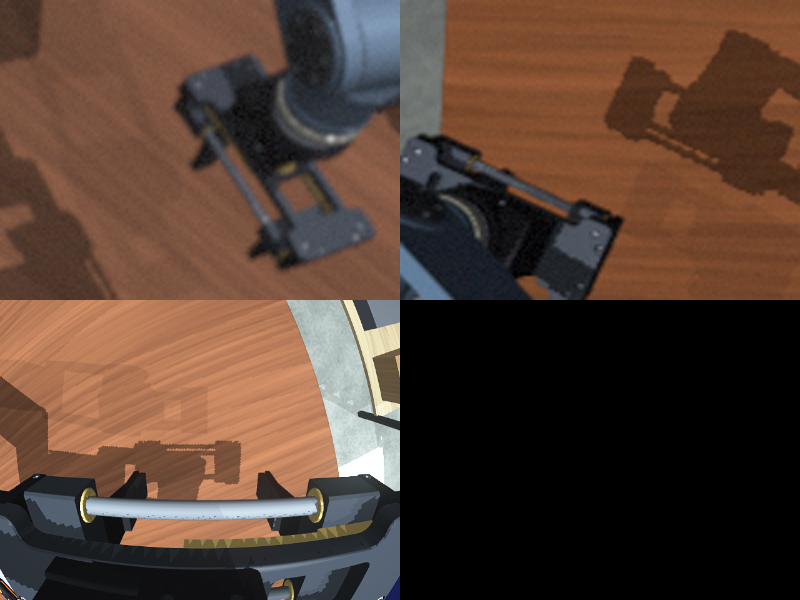

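The picture shows the 190 mm body running along the closing direction (tool y). If I place directly at the pad centre, the body would meet the standing lid. So I'll set the mouse down about 16 mm short of centre, towards the front, then nudge it home with spread fingers turned 90°. First, move above the mouse.

```bash
python3 -m jog '[[1,-0.367,-0.415,0,0,0,84],[1,-0.367,-0.415,0,0,0,84],[1,-0.367,-0.415,0,0,0,84],[1,-0.367,-0.415,0,0,0,84],[1,-0.367,-0.415,0,0,0,84],[1,-0.367,-0.415,0,0,0,84],[1,-0.367,-0.415,0,0,0,84],[1,-0.367,-0.415,0,0,0,84],[1,-0.367,-0.415,0,0,0,84],[1,-0.613,-0.7635,0.083,0,0,152],[1,-0.613,-0.7635,0.083,0,0,152],[1,-0.613,-0.7635,0.083,0,0,152],[1,-0.613,-0.7635,0.083,0,0,152],[1,-0.613,-0.7635,0.083,0,0,152],[1,-0.613,-0.7635,0.083,0,0,152],[1,-0.613,-0.7635,0.083,0,0,152],[1,-0.613,-0.7635,0.083,0,0,152],[1,-0.613,-0.7635,0.083,0,0,152],[1,-0.613,-0.7635,0.083,0,0,152]]'
python3 - <<'E'
from h import *
s=bot.read_state(); i=viewer.camera_info('wrist'); im,d=viewer.capture('wrist')
print(s['time_s'],s['position'],np.round(s['tcp_rot'],3).tolist(),s['joint_positions'])
for r in models.tip_of('wrist','mouse'): print(r)
for r in models.outline_of('wrist','mouse'):
    v,u=np.nonzero(r['mask']); print(r['p'],u.mean(),v.mean(),rect(to_plane('wrist',np.c_[u,v],0.032,i)),rect(to_plane('wrist',np.c_[u,v],0.02,i)))
cv2.imwrite('pics/d.png',im)
E
```

```text
time_s: 3.62
position: [0.5101, -0.365, 0.1508]
tcp_rot: [[0.996, 0.089, -0.001], [0.089, -0.996, 0.001], [-0.001, -0.001, -1.0]]
force: [-0.5, 0.9, -0.9]
opening: 1.001
grasp_force: 0.0
3.625 [ 0.51010411 -0.36501464  0.15081361] [[0.996, 0.089, -0.001], [0.089, -0.996, 0.001], [-0.001, -0.001, -1.0]] [-4.57836160e+01  3.60423313e+01  8.59659772e+01  1.07903748e-02
  5.80501004e+01  3.90904639e+01]
{'xyz': [0.5095, -0.3677, -0.0005], 'p': 0.71}
0.91 519.5363972856262 236.37384330660086 (array([ 0.5219, -0.5341]), array([0.0799, 0.0395]), -88.3) (array([ 0.519 , -0.5419]), array([0.0834, 0.0412]), -88.3)
0.67 324.93017969257414 222.46059753193333 (array([ 0.5147, -0.3676]), array([0.1061, 0.0542]), 5.2) (array([ 0.5114, -0.368 ]), array([0.1109, 0.0566]), 5.2)
```

View pics/d.png

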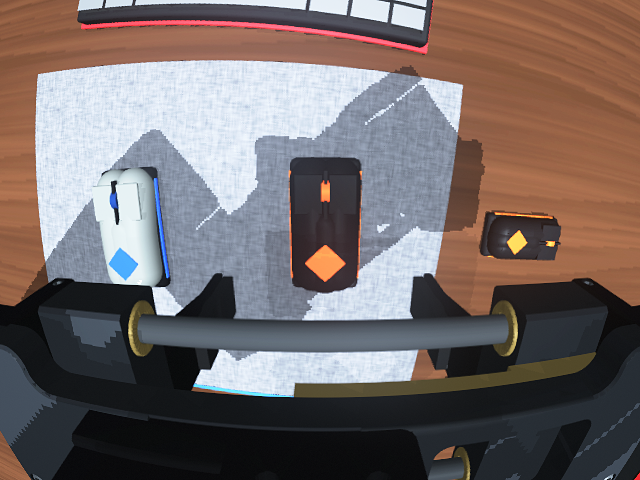

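The view shows the orange mouse between the fingers at (325,222), nose up, with the white one at (133,225) clear of the gripper. Descending, gripping, lifting.

```bash
python3 -m jog '[[1,0.001,0.0025,0.05,0,0,0],[1,0.001,0.0025,0.1,0,0,0],[1,0.001,0.0025,0.12,0,0,0],[1,0.001,0.0025,0.132,0,0,0],[1,0.001,0.0025,0.132,0,0,0],[0.3,0.001,0.0025,0.132,0,0,0],[0.3,0.001,0.0025,0.132,0,0,0],[0.3,0.001,0.0025,0.132,0,0,0],[0.3,0.001,0.0025,0.132,0,0,0],[0.3,0.001,0.0025,0.132,0,0,0],[0.3,0.001,0.0025,0.132,0,0,0],[0.3,0.001,0.0025,0.12,0,0,0],[0.3,0.001,0.0025,0.08,0,0,0],[0.3,0.001,0.0025,0.03,0,0,0],[0.3,0.001,0.0025,-0.02,0,0,0],[0.3,0.001,0.0025,-0.02,0,0,0]]'
```

```text
time_s: 5.78
position: [0.514, -0.3717, 0.1759]
tcp_rot: [[0.996, 0.088, 0.008], [0.088, -0.996, -0.008], [0.007, 0.009, -1.0]]
force: [0.1, -1.2, -1.0]
opening: 0.64
grasp_force: 30.0
```

```bash
python3 -m jog '[[0.3,0.005,-0.03,0,0,0,-4],[0.3,0.01,-0.08,0,0,0,-12],[0.3,0.0676,-0.561,0,0,0,-81.4],[0.3,0.0676,-0.561,0,0,0,-81.4],[0.3,0.0676,-0.561,0,0,0,-81.4],[0.3,0.0676,-0.561,0,0,0,-81.4],[0.3,0.0676,-0.561,0,0,0,-81.4],[0.3,0.0676,-0.561,0,0,0,-81.4],[0.3,0.0676,-0.561,0,0,0,-81.4],[0.3,0.0676,-0.561,0,0,0,-81.4],[0.3,0.0676,-0.561,0,0,0,-81.4],[0.3,0.0676,-0.561,0,0,0,-81.4],[0.3,0.0676,-0.561,0,0,0,-81.4],[0.3,0.0676,-0.561,0,0,0,-81.4],[0.3,0.0676,-0.561,0,0,0,-81.4]]'
python3 - <<'E'
from h import *
s=bot.read_state(); print(s['time_s'],s['position'],np.round(s['tcp_rot'],3).tolist())
ims=[]
for c in ['scene','top','wrist']:
    i=viewer.camera_info(c); im,d=viewer.capture(c)
    for t in ['case','case_pad','lid_bar','lid_hinge']: print(c,t,[(np.round(r['xyz'],3).tolist(),round(r['p'],2)) for r in models.tip_of(c,t)][:2])
    hsv=cv2.cvtColor(im,cv2.COLOR_BGR2HSV); m=cv2.inRange(hsv,(80,90,90),(100,255,255))
    v,u=np.nonzero(m); P=to_plane(c,np.c_[u,v],0.006,i); k=(abs(P[:,0]-.568)<.08)&(abs(P[:,1]-.195)<.1)
    if k.sum(): print(c,'pad',k.sum(),rect(P[k]))
    ims.append(im)
    if c=='top': print('mouse?',[(np.round(r['xyz'],3).tolist(),round(r['p'],2)) for r in models.tip_of(c,'mouse')])
a=cv2.resize(ims[0][200:420,250:500],(400,352)); b=cv2.resize(ims[1][100:320,120:370],(400,352))
cv2.imwrite('pics/e.png',np.vstack([np.hstack([a,b])[:300],np.hstack([cv2.resize(ims[2],(400,300)),np.zeros((300,400,3),np.uint8)])]))
E
```

```text
time_s: 7.65
position: [0.5299, 0.1948, 0.1706]
tcp_rot: [[0.064, 0.998, 0.0], [0.998, -0.064, -0.0], [-0.0, 0.0, -1.0]]
force: [-0.1, -0.2, -1.1]
opening: 0.64
grasp_force: 30.0
7.65 [0.52985807 0.19475703 0.17061095] [[0.064, 0.998, 0.0], [0.998, -0.064, -0.0], [-0.0, 0.0, -1.0]]
scene case [([0.562, 0.174, 0.002], 0.72)]
scene case_pad [([0.571, 0.194, 0.009], 0.81)]
scene lid_bar [([0.657, 0.166, 0.261], 0.91)]
scene lid_hinge [([0.648, 0.167, 0.062], 0.8)]
scene pad 151 (array([0.5647, 0.1886]), array([0.1512, 0.0972]), 84.6)
top case [([0.567, 0.172, 0.0], 0.7)]
top case_pad [([0.572, 0.197, 0.004], 0.71)]
top lid_bar [([0.659, 0.161, 0.267], 0.66), ([0.532, 0.195, 0.152], 0.5)]
top lid_hinge [([0.571, 0.194, 0.011], 0.5), ([0.656, 0.163, 0.266], 0.19)]
top pad 207 (array([0.5676, 0.188 ]), array([0.1475, 0.0995]), 87.1)
mouse? [([0.362, -0.575, 0.003], 0.76), ([0.513, -0.549, -0.001], 0.68), ([0.531, 0.194, 0.152], 0.6)]
wrist case [([0.646, 0.167, 0.064], 0.51)]
wrist case_pad []
wrist lid_bar []
wrist lid_hinge [([0.649, 0.169, 0.062], 0.9)]
wrist pad 370 (array([0.6052, 0.2119]), array([0.1831, 0.0821]), -62.6)
```

View pics/e.png

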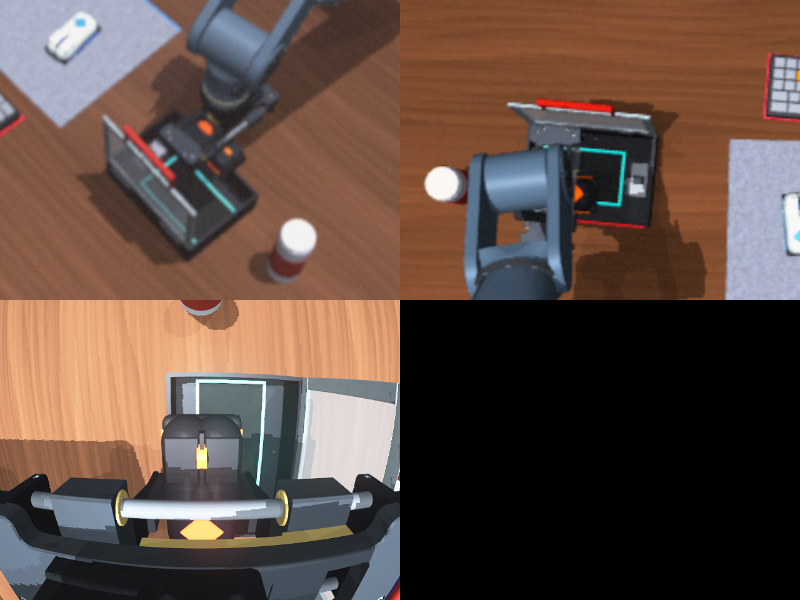

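The pictures show the mouse held nose to +y over the case. The lid stands clear behind the gripper and the outline is visible. Next I shift to 17 mm short of the pad centre and lower to just above the floor.

```bash
python3 -m jog '[[0.3,0.003,0.0225,0,0,0,0],[0.3,0.003,0.0225,0.01,0,0,0],[0.3,0.003,0.0225,0.04,0,0,0],[0.3,0.003,0.0225,0.08,0,0,0],[0.3,0.003,0.0225,0.11,0,0,0],[0.3,0.003,0.0225,0.13,0,0,0],[0.3,0.003,0.0225,0.140,0,0,0],[0.3,0.003,0.0225,0.140,0,0,0],[0.3,0.003,0.0225,0.140,0,0,0]]'; python3 -m jog '[[0.3,0,0,0.002,0,0,0],[0.3,0,0,0.004,0,0,0],[0.3,0,0,0.005,0,0,0],[0.3,0,0,0.005,0,0,0]]'
```

```text
time_s: 9.57
position: [0.5527, 0.1974, 0.0313]
tcp_rot: [[0.062, 0.998, 0.001], [0.998, -0.062, 0.0], [0.0, 0.001, -1.0]]
force: [1.2, -0.2, -1.5]
opening: 0.639
grasp_force: 30.0
time_s: 10.07
position: [0.5522, 0.1973, 0.0255]
tcp_rot: [[0.062, 0.998, -0.0], [0.998, -0.062, -0.0], [-0.0, -0.0, -1.0]]
force: [-0.2, -0.4, -0.7]
opening: 0.641
grasp_force: 30.0
```

```bash
python3 -m jog '[[0.3,0,0,0.001,0,0,0],[0.3,0,0,0.002,0,0,0],[0.3,0,0,0.002,0,0,0]]';  python3 -m jog '[[0.3,0,0,0.001,0,0,0],[0.3,0,0,0.001,0,0,0]]'
```

```text
time_s: 10.45
position: [0.5523, 0.1973, 0.024]
tcp_rot: [[0.062, 0.998, 0.0], [0.998, -0.062, 0.0], [0.0, 0.0, -1.0]]
force: [-0.9, 0.4, 3.3]
opening: 0.643
grasp_force: 30.0
time_s: 10.7
position: [0.5523, 0.1973, 0.0239]
tcp_rot: [[0.062, 0.998, 0.0], [0.998, -0.062, 0.0], [0.0, 0.0, -1.0]]
force: [-2.3, -1.0, 10.5]
opening: 0.64
grasp_force: 30.0
```

The mouse is on the floor (10 N). Ease off, open slightly, and rise.

```bash
python3 -m jog '[[0.3,0,0,-0.0015,0,0,0],[0.78,0,0,-0.0015,0,0,0],[0.78,0,0,-0.0015,0,0,0],[0.78,0,0,-0.0015,0,0,0],[0.78,0,0,-0.01,0,0,0],[0.78,0,0,-0.03,0,0,0],[0.78,0,0,-0.07,0,0,0],[0.78,0,-0.02,-0.12,0,0,0],[0.78,0,-0.045,-0.12,0,0,0],[0.6,0,-0.045,-0.12,0,0,-45],[0.6,0,-0.045,-0.12,0,0,-90],[0.6,0,-0.045,-0.12,0,0,-90],[0.6,0,-0.045,-0.12,0,0,-90],[0.6,0,-0.045,-0.12,0,0,-90],[0.6,0,-0.045,-0.12,0,0,-90],[0.6,0,-0.045,-0.12,0,0,-90],[0.6,0,-0.045,-0.12,0,0,-90],[0.6,0,-0.045,-0.12,0,0,-90],[0.6,0,-0.045,-0.12,0,0,-90],[0.6,0,-0.045,-0.12,0,0,-90]]'
python3 - <<'E'
from h import *
s=bot.read_state(); print(s['time_s'],s['position'],np.round(s['tcp_rot'],3).tolist())
ims=[]
for c in ['scene','top','wrist']:
    i=viewer.camera_info(c); im,d=viewer.capture(c)
    for t in ['mouse','case_pad','lid_bar','lid_hinge']: print(c,t,[(np.round(r['xyz'],3).tolist(),round(r['p'],2)) for r in models.tip_of(c,t) if r['xyz'][1]>0][:2])
    for r in models.outline_of(c,'mouse'):
        v,u=np.nonzero(r['mask']); q=rect(to_plane(c,np.c_[u,v],0.035,i))
        if q[0][1]>0: print(c,'mask',q)
    ims.append(im)
a=cv2.resize(ims[0][200:420,250:500],(400,352)); b=cv2.resize(ims[1][100:320,120:370],(400,352))
cv2.imwrite('pics/f.png',np.vstack([np.hstack([a,b])[:300],np.hstack([cv2.resize(ims[2],(400,300)),np.zeros((300,400,3),np.uint8)])]))
E
```

```text
time_s: 13.2
position: [0.5074, 0.2001, 0.1429]
tcp_rot: [[-0.998, 0.063, 0.0], [0.063, 0.998, 0.0], [-0.0, 0.0, -1.0]]
force: [0.1, 0.2, -0.7]
opening: 0.602
grasp_force: 0.0
13.2 [0.50741706 0.20008405 0.14285413] [[-0.998, 0.063, 0.0], [0.063, 0.998, 0.0], [-0.0, 0.0, -1.0]]
scene mouse []
scene case_pad [([0.568, 0.195, 0.008], 0.74)]
scene lid_bar [([0.653, 0.167, 0.262], 0.9)]
scene lid_hinge [([0.649, 0.166, 0.062], 0.74)]
scene mask (array([0.5582, 0.2015]), array([0.1098, 0.0611]), 87.6)
scene mask (array([0.5638, 0.1388]), array([0.3058, 0.1832]), 86.8)
top mouse [([0.554, 0.199, 0.006], 0.56), ([0.645, 0.165, 0.06], 0.44)]
top case_pad [([0.572, 0.197, 0.006], 0.86)]
top lid_bar []
top lid_hinge [([0.643, 0.164, 0.063], 0.95)]
top mask (array([0.5654, 0.1755]), array([0.0775, 0.027 ]), 85.1)
wrist mouse [([0.555, 0.192, 0.003], 0.62)]
wrist case_pad []
wrist lid_bar []
wrist lid_hinge []
wrist mask (array([0.5463, 0.1969]), array([0.1046, 0.0612]), 87.0)
```

View pics/f.png

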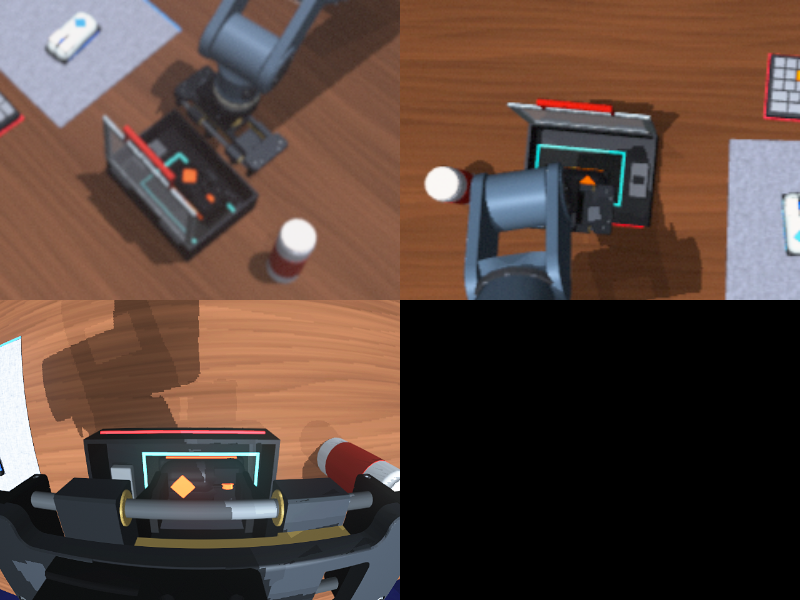

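The mouse lies flat at about (0.554, 0.198), nose to +y, 17 mm to the front of the pad centre. Now I lower the spread fingers into the gap between the front wall and the mouse.

```bash
python3 -m jog '[[0.6,-0.002,0,0.05,0,0,0],[0.6,-0.002,0,0.08,0,0,0],[0.6,-0.002,0,0.095,0,0,0],[0.6,-0.002,0,0.095,0,0,0]]'; python3 -m jog '[[0.6,0,0,0.01,0,0,0],[0.6,0,0,0.02,0,0,0],[0.6,0,0,0.023,0,0,0],[0.6,0,0,0.023,0,0,0]]'
```

```text
time_s: 14.6
position: [0.509, 0.1999, 0.0469]
tcp_rot: [[-0.998, 0.062, -0.002], [0.062, 0.998, -0.0], [0.002, -0.0, -1.0]]
force: [-0.8, 0.4, 0.9]
opening: 0.6
grasp_force: 0.0
time_s: 15.1
position: [0.5093, 0.1999, 0.0244]
tcp_rot: [[-0.998, 0.062, -0.0], [0.062, 0.998, -0.0], [0.0, -0.0, -1.0]]
force: [-0.4, -0.3, -0.9]
opening: 0.601
grasp_force: 0.0
```

```bash
python3 -m jog '[[0.6,-0.003,0,0,0,0,0],[0.6,-0.006,0,0,0,0,0],[0.6,-0.009,0,0,0,0,0],[0.6,-0.012,0,0,0,0,0],[0.6,-0.015,0,0,0,0,0],[0.6,-0.018,0,0,0,0,0],[0.6,-0.020,0,0,0,0,0],[0.6,-0.020,0,0,0,0,0],[0.6,-0.015,0,0,0,0,0],[0.6,-0.010,0,0,0,0,0],[0.6,-0.01,0,-0.04,0,0,0],[0.6,-0.01,0,-0.1,0,0,0],[0.6,0.06,0,-0.13,0,0,0],[0.6,0.1,0,-0.13,0,0,0],[0.6,0.1,0,-0.13,0,0,0]]'
python3 - <<'E'
from h import *
s=bot.read_state(); print(s['time_s'],s['position'],np.round(s['tcp_rot'],3).tolist())
ims=[]
for c in ['scene','top']:
    i=viewer.camera_info(c); im,d=viewer.capture(c)
    for t in ['mouse','case_pad','lid_bar','lid_hinge']: print(c,t,[(np.round(r['xyz'],3).tolist(),round(r['p'],2)) for r in models.tip_of(c,t) if r['xyz'][1]>0][:2])
    for r in models.outline_of(c,'mouse'):
        v,u=np.nonzero(r['mask']); q=rect(to_plane(c,np.c_[u,v],0.035,i))
        if q[0][1]>0: print(c,'mask',q)
    hsv=cv2.cvtColor(im,cv2.COLOR_BGR2HSV); m=cv2.inRange(hsv,(80,90,90),(100,255,255))
    v,u=np.nonzero(m); P=to_plane(c,np.c_[u,v],0.006,i); k=(abs(P[:,0]-.568)<.08)&(abs(P[:,1]-.195)<.1); print(c,'pad',k.sum(),rect(P[k]))
    ims.append(im)
a=cv2.resize(ims[0][260:380,300:420],(400,400),interpolation=2); b=cv2.resize(ims[1][130:250,170:290],(400,400),interpolation=2)
cv2.imwrite('pics/g.png',np.hstack([a,b]))
E
```

```text
time_s: 16.98
position: [0.4034, 0.2059, 0.1548]
tcp_rot: [[-0.998, 0.06, -0.006], [0.06, 0.998, -0.001], [0.006, -0.001, -1.0]]
force: [0.9, 0.3, 0.8]
opening: 0.603
grasp_force: 0.0
16.975 [0.40343341 0.20588195 0.15483245] [[-0.998, 0.06, -0.006], [0.06, 0.998, -0.001], [0.006, -0.001, -1.0]]
scene mouse [([0.566, 0.193, 0.005], 0.88)]
scene case_pad [([0.567, 0.196, 0.008], 0.87)]
scene lid_bar [([0.652, 0.166, 0.262], 0.87)]
scene lid_hinge [([0.648, 0.168, 0.059], 0.59)]
scene mask (array([0.5651, 0.2042]), array([0.1152, 0.0548]), 74.5)
scene pad 188 (array([0.5657, 0.1889]), array([0.1485, 0.0983]), 85.8)
top mouse [([0.57, 0.192, 0.009], 0.55)]
top case_pad [([0.57, 0.195, 0.008], 0.81)]
top lid_bar [([0.658, 0.164, 0.261], 0.62), ([0.646, 0.169, 0.066], 0.21)]
top lid_hinge [([0.647, 0.164, 0.065], 0.89)]
top mask (array([0.5677, 0.191 ]), array([0.1097, 0.0561]), 86.7)
top pad 430 (array([0.5683, 0.1943]), array([0.1592, 0.0995]), 86.3)
```

View pics/g.png

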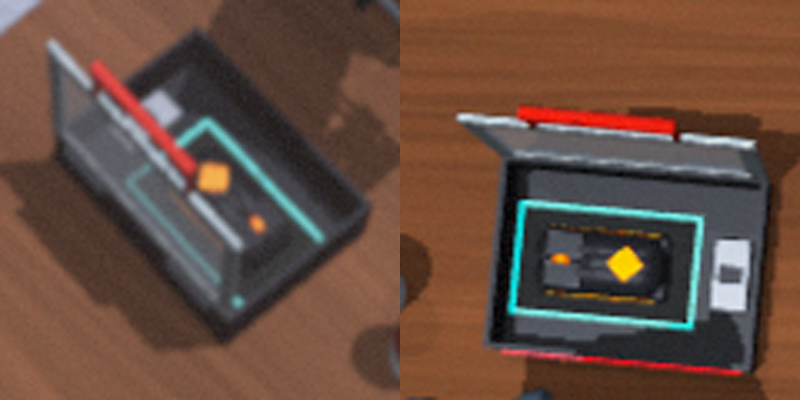

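The mouse sits centred and square in the outline: in the right view the outline spans x 512–700 and y 203–327, and the mouse is centred at about (606,265). Now the lid: I go above the red bar with the tool pointing down.

```bash
python3 -m jog '[[0.6,0,0,-0.06,0,0,10],[0.6,0,0,-0.12,0,0,20],[0.6,0,0,-0.18,0,0,30],[0.6,-0.06,-0.006,-0.18,0,0,40],[0.6,-0.12,-0.012,-0.18,0,0,50],[0.6,-0.18,-0.018,-0.18,0,0,60],[0.6,-0.22,-0.022,-0.18,0,0,70],[0.6,-0.2486,-0.0256,-0.18,0,0,80],[0.6,-0.2486,-0.0256,-0.18,0,0,90],[0.6,-0.2486,-0.0256,-0.18,0,0,90],[0.6,-0.2486,-0.0256,-0.18,0,0,90],[0.6,-0.2486,-0.0256,-0.18,0,0,90]]'
python3 - <<'E'
from h import *
s=bot.read_state(); print(s['time_s'],s['position'],np.round(s['tcp_rot'],3).tolist())
for c in ['scene','top','wrist']:
    i=viewer.camera_info(c); im,d=viewer.capture(c)
    for t in ['lid_bar','lid_hinge']: print(c,t,[(np.round(r['xyz'],3).tolist(),round(r['p'],2)) for r in models.tip_of(c,t) if r['xyz'][1]>0][:2])
    hsv=cv2.cvtColor(im,cv2.COLOR_BGR2HSV);m=cv2.inRange(hsv,(0,150,90),(8,255,255))|cv2.inRange(hsv,(172,150,90),(180,255,255))
    v,u=np.nonzero(m); P=to_plane(c,np.c_[u,v],0.264,i); k=(abs(P[:,0]-.657)<.03)&(abs(P[:,1]-.165)<.07); print('bar',k.sum(),rect(P[k]) if k.sum() else '')
cv2.imwrite('pics/h.png',im)
E
```

```text
time_s: 19.08
position: [0.6557, 0.1654, 0.3348]
tcp_rot: [[0.06, 0.998, 0.0], [0.998, -0.06, 0.0], [0.0, 0.0, -1.0]]
force: [0.0, 0.6, -0.1]
opening: 0.6
grasp_force: 0.0
19.075 [0.65570285 0.16535082 0.33478767] [[0.06, 0.998, 0.0], [0.998, -0.06, 0.0], [0.0, 0.0, -1.0]]
scene lid_bar [([0.655, 0.163, 0.264], 0.58)]
scene lid_hinge [([0.649, 0.167, 0.059], 0.71)]
bar 88 (array([0.6566, 0.1901]), array([0.0644, 0.0109]), 88.1)
top lid_bar [([0.658, 0.165, 0.265], 0.96)]
top lid_hinge [([0.648, 0.167, 0.065], 0.96), ([0.569, 0.17, -0.002], 0.3)]
bar 91 (array([0.6533, 0.1311]), array([0.0462, 0.0107]), 85.7)
wrist lid_bar [([0.658, 0.163, 0.262], 0.91)]
wrist lid_hinge []
bar 2726 (array([0.645 , 0.1761]), array([0.1157, 0.0352]), 86.7)
```

View pics/h.png

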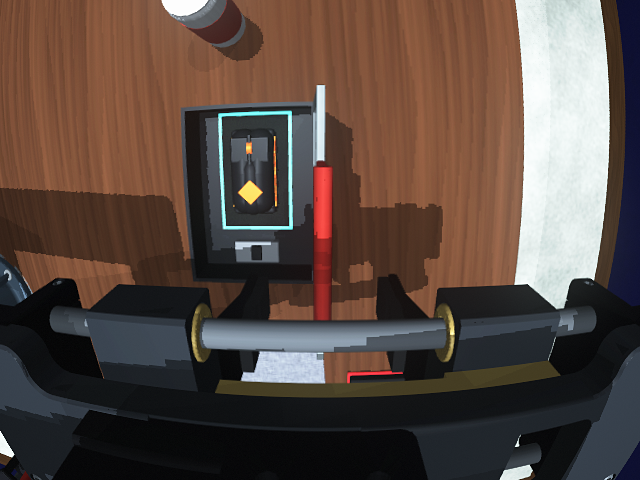

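The bar at (323,240) lies between the fingers, and the mouse is still in the outline at (254,170). Descending and gripping.

```bash
python3 -m jog '[[0.6,0,0.001,0.04,0,0,0],[0.6,0,0.001,0.07,0,0,0],[0.6,0,0.001,0.08,0,0,0],[0.6,0,0.001,0.08,0,0,0],[0.05,0,0.001,0.08,0,0,0],[0.05,0,0.001,0.08,0,0,0],[0.05,0,0.001,0.08,0,0,0],[0.05,0,0.001,0.08,0,0,0],[0.05,0,0.001,0.08,0,0,0],[0.05,0,0.001,0.08,0,0,0],[0.05,0,0.001,0.08,0,0,0]]'
```

```text
time_s: 20.9
position: [0.6571, 0.1651, 0.2547]
tcp_rot: [[0.062, 0.998, -0.0], [0.998, -0.062, 0.0], [0.0, -0.0, -1.0]]
force: [-0.8, -0.0, 1.4]
opening: 0.122
grasp_force: 30.0
```

```bash
python3 -m jog '[[0.05,0,-0.0045,0,0,0,0],[0.05,0,-0.0094,0,0,0,0],[0.05,0,-0.0199,0,0,0,0],[0.05,0,-0.0303,0.0009,0,0,0],[0.05,0,-0.0407,0.0023,0,0,0],[0.05,0,-0.051,0.0042,0,0,0],[0.05,0,-0.0612,0.0066,0,0,0],[0.05,0,-0.0712,0.0096,0,0,0],[0.05,0,-0.0712,0.0096,0,0,0]]'; python3 -c "
from h import *
for c in ['scene','top']:
    viewer.capture(c);print([(np.round(r['xyz'],3).tolist(),round(r['p'],2)) for r in models.tip_of(c,'lid_bar')][:2])
s=bot.read_state();print(s['force'],s['position'],s['time_s'])"
```

```text
time_s: 22.02
position: [0.5844, 0.1701, 0.2445]
tcp_rot: [[0.062, 0.998, -0.003], [0.998, -0.062, 0.001], [0.001, -0.003, -1.0]]
force: [0.1, 3.2, 1.0]
opening: 0.128
grasp_force: 30.0
[([0.581, 0.171, 0.256], 0.84)]
[([0.587, 0.167, 0.255], 0.79)]
[-0.14461855  3.59287987  2.20096967] [0.58600383 0.16996379 0.24502767] 22.225
```

```bash
python3 -m jog '[[0.05,0,-0.0099,0.0035,0,0,0],[0.05,0,-0.0195,0.0075,0,0,0],[0.05,0,-0.029,0.012,0,0,0],[0.05,0,-0.0382,0.017,0,0,0],[0.05,0,-0.0471,0.0225,0,0,0],[0.05,0,-0.0558,0.0284,0,0,0],[0.05,0,-0.0641,0.0348,0,0,0],[0.05,0,-0.0641,0.0348,0,0,0]]'; python3 -m jog '[[0.05,0,-0.0079,0.0068,0,0,0],[0.05,0,-0.0155,0.014,0,0,0],[0.05,0,-0.0227,0.0216,0,0,0],[0.05,0,-0.0295,0.0295,0,0,0],[0.05,0,-0.0359,0.0378,0,0,0],[0.05,0,-0.0418,0.0465,0,0,0],[0.05,0,-0.0473,0.0554,0,0,0],[0.05,0,-0.0473,0.0554,0,0,0],[0.05,0,-0.0473,0.0554,0,0,0]]'; python3 -c "
from h import *
for c in ['scene','top']:
    viewer.capture(c);print([(np.round(r['xyz'],3).tolist(),round(r['p'],2)) for r in models.tip_of(c,'lid_bar')][:2])
s=bot.read_state();print(s['force'],s['position'],s['time_s'])"
```

```text
time_s: 23.22
position: [0.5206, 0.174, 0.209]
tcp_rot: [[0.062, 0.998, -0.002], [0.998, -0.062, 0.001], [0.001, -0.002, -1.0]]
force: [2.3, 5.6, -0.2]
opening: 0.127
grasp_force: 30.0
time_s: 24.35
position: [0.4745, 0.1769, 0.1543]
tcp_rot: [[0.062, 0.998, 0.0], [0.998, -0.062, 0.001], [0.001, -0.0, -1.0]]
force: [1.2, 6.5, -1.6]
opening: 0.127
grasp_force: 30.0
[([0.565, 0.175, 0.002], 0.74), ([0.472, 0.176, 0.163], 0.56)]
[([0.475, 0.175, 0.163], 0.86)]
[ 1.46212208  6.17517726 -1.01292603] [0.47452501 0.17686316 0.15433074] 24.55
```

```bash
python3 -m jog '[[0.05,0,-0.005,0.0092,0,0,0],[0.05,0,-0.0095,0.0187,0,0,0],[0.05,0,-0.0135,0.0283,0,0,0],[0.05,0,-0.017,0.0382,0,0,0],[0.05,0,-0.02,0.0482,0,0,0],[0.05,0,-0.0224,0.0584,0,0,0],[0.05,0,-0.0238,0.0653,0,0,0],[0.05,0,-0.0249,0.0722,0,0,0],[0.05,0,-0.0257,0.0791,0,0,0],[0.05,0,-0.0257,0.0791,0,0,0]]'; python3 -m jog '[[0.05,0,-0.0003,0.004,0,0,0],[0.05,0,-0.0006,0.008,0,0,0],[0.05,0,-0.0009,0.012,0,0,0],[0.05,0,-0.001,0.015,0,0,0],[0.05,0,-0.001,0.018,0,0,0],[0.05,0,-0.001,0.018,0,0,0],[0.05,0,-0.001,0.018,0,0,0]]'
```

```text
time_s: 25.8
position: [0.4494, 0.1784, 0.0752]
tcp_rot: [[0.062, 0.998, 0.001], [0.998, -0.062, 0.0], [0.0, 0.001, -1.0]]
force: [2.1, 7.6, -0.9]
opening: 0.123
grasp_force: 30.0
time_s: 26.68
position: [0.4481, 0.1784, 0.0575]
tcp_rot: [[0.062, 0.998, 0.001], [0.998, -0.062, 0.0], [0.0, 0.001, -1.0]]
force: [1.3, 7.0, -1.1]
opening: 0.116
grasp_force: 30.0
```

```bash
python3 -m jog '[[0.05,0,0,0.001,0,0,0],[0.05,0,0,0.002,0,0,0],[0.05,0,0,0.003,0,0,0],[0.05,0,0,0.003,0,0,0]]'; python3 -m jog '[[0.05,0,0,0.001,0,0,0],[0.05,0,0,0.002,0,0,0],[0.05,0,0,0.002,0,0,0]]'
```

```text
time_s: 27.18
position: [0.4481, 0.1785, 0.0545]
tcp_rot: [[0.062, 0.998, 0.001], [0.998, -0.062, 0.0], [0.0, 0.001, -1.0]]
force: [0.6, 7.1, -0.9]
opening: 0.114
grasp_force: 30.1
time_s: 27.55
position: [0.4479, 0.1784, 0.0525]
tcp_rot: [[0.062, 0.998, 0.0], [0.998, -0.062, 0.0], [0.0, 0.0, -1.0]]
force: [0.6, 6.8, -0.1]
opening: 0.119
grasp_force: 29.9
```

```bash
python3 -m jog '[[0.05,0,0,0.001,0,0,0],[0.05,0,0,0.0015,0,0,0],[0.05,0,0,0.0015,0,0,0]]'; python3 -m jog '[[0.05,0,0,0.001,0,0,0],[0.05,0,0,0.0015,0,0,0],[0.05,0,0,0.0015,0,0,0]]'; python3 -c "
from h import *
for c in ['scene','top']:
    viewer.capture(c);print([(np.round(r['xyz'],3).tolist(),round(r['p'],2)) for r in models.tip_of(c,'lid_bar')][:2])"
```

```text
time_s: 27.92
position: [0.448, 0.1784, 0.0519]
tcp_rot: [[0.062, 0.998, 0.001], [0.998, -0.062, 0.0], [0.0, 0.001, -1.0]]
force: [0.6, 6.9, 7.4]
opening: 0.124
grasp_force: 29.6
time_s: 28.3
position: [0.4481, 0.1784, 0.0517]
tcp_rot: [[0.062, 0.998, 0.002], [0.998, -0.062, 0.0], [0.0, 0.002, -1.0]]
force: [-1.9, 6.5, 19.0]
opening: 0.123
grasp_force: 28.7
[([0.444, 0.177, 0.064], 0.82)]
[([0.448, 0.175, 0.063], 0.68)]
```

The lid is firmly seated: the stop is at TCP 51.7 mm with the force rising, and the networks put the bar at 63–64 mm. Ease off, open narrowly, and rise.

```bash
python3 -m jog '[[0.05,0,0,-0.002,0,0,0],[0.3,0,0,-0.002,0,0,0],[0.3,0,0,-0.002,0,0,0],[0.3,0,0,-0.002,0,0,0],[0.3,0,0,-0.002,0,0,0],[0.3,0,0,-0.01,0,0,0],[0.3,0,0,-0.03,0,0,0],[0.3,0,0,-0.07,0,0,0],[0.3,0,0,-0.12,0,0,0],[0.3,0,-0.04,-0.17,0,0,0],[0.3,0,-0.04,-0.17,0,0,0],[0.3,0,-0.04,-0.17,0,0,0]]'
python3 - <<'E'
from h import *
ims=[]
for c in ['scene','top']:
    i=viewer.camera_info(c); im,d=viewer.capture(c)
    for t in ['lid_bar','mouse','other_mouse','keyboard','can']: print(c,t,[(np.round(r['xyz'],3).tolist(),round(r['p'],2)) for r in models.tip_of(c,t)])
    ims.append(im)
a=cv2.resize(ims[0][240:390,280:430],(400,400),interpolation=2); b=cv2.resize(ims[1][130:280,150:300],(400,400),interpolation=2)
cv2.imwrite('pics/i.png',np.hstack([a,b]))
E
```

```text
time_s: 30.0
position: [0.4084, 0.1806, 0.22]
tcp_rot: [[0.062, 0.998, 0.001], [0.998, -0.062, 0.0], [0.0, 0.001, -1.0]]
force: [-0.8, 0.7, -0.2]
opening: 0.298
grasp_force: 0.0
scene lid_bar [([0.446, 0.181, 0.061], 0.71), ([0.493, -0.198, -0.0], 0.71)]
scene mouse [([0.515, -0.548, 0.003], 0.56)]
scene other_mouse [([0.491, -0.2, -0.0], 0.68), ([0.538, 0.397, -0.0], 0.4)]
scene keyboard [([0.73, -0.287, 0.0], 0.88)]
scene can [([0.54, 0.398, -0.002], 0.64), ([0.494, -0.199, -0.004], 0.42)]
top lid_bar [([0.45, 0.175, 0.065], 0.76)]
top mouse [([0.366, -0.576, 0.001], 0.88), ([0.513, -0.545, 0.001], 0.6)]
top other_mouse [([0.494, -0.197, 0.0], 0.81)]
top keyboard [([0.729, -0.287, 0.0], 0.67)]
top can [([0.544, 0.394, -0.002], 0.93)]
```

View pics/i.png

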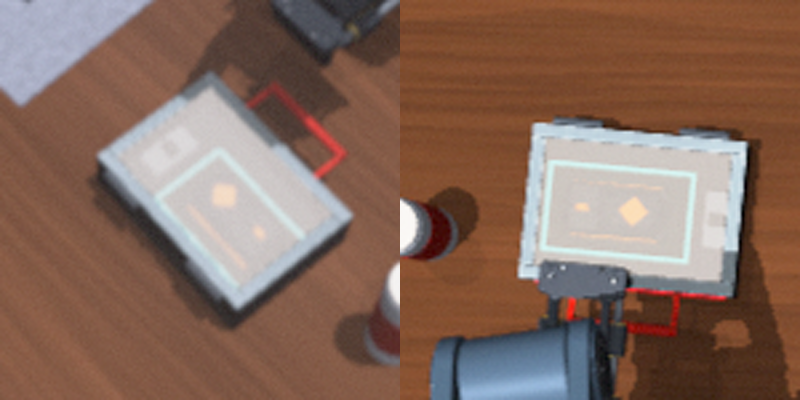

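The lid is fully closed. The mouse shows through it, centred in the outline at (620,210) in the right view. The bystanders haven't moved and the robot is clear of everything, so I'm handing in.

```bash
python3 -c "
from rig import workorder
print(workorder.hand_in())"
```

```text
the job is handed in; nothing more can be done
None
```

The black 110 mm mouse lies flat, lengthwise and centred in the outline to within about 3 mm, after I set it down about 17 mm short and slid it into place. The lid was lowered under grip until fully closed, the bystanders are where they were, and the job was handed in at about 31 s with no verdict returned.

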